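# Turn the spotting tile wells-up onto the light box

## Task

The blue spotting tile lies wells-down on the bench. Push it flat up against the front of the light box, then lift its near edge so that it stands up against that front and tips over the box's front edge onto the lit panel, wells up; then slide it forward until it sits flush against the black back stop. Feel your way: never press on the tile with more than 15 N, and leave the glassware and plastics around it where they are.

Things in the scene. Friction and masses are not known exactly. Their poses are not given: they have to be found in the camera images.
- tile_center (a point): Centre (half-way up) of the blue plastic spotting tile, 15 mm thick, 130 to 250 g, too wide to grip. Flange 96 mm (own x) x 118 mm (own y), 8 mm thick; centred on its wells face a raised field 68 x 90 mm, 7 mm high, with 12 white wells. z points away from the wells: up while they face down, down once they face up. Starts on the bench, x within 0.3 rad of the light box's x. Smooth: friction about 0.3 on the light box, 0.6 on the bench, more on fingers.
- tile_edge (a point): Middle of the tile's near long edge (its -x side), half-way through the 8 mm flange. At the start the flange lies 7 to 15 mm above the bench: a 7 mm high undercut, 14 mm deep, under its edge all round, so fingertips pushed on the edge catch its lower corner. Some 7 to 9 N holds it for the first lift; ease off to 2 to 4 N as it rises, or it wedges and springs out. Once flipped, the flange rests on the panel.
- lightbox: Light box, fixed: a grey block 130 mm deep (its x) by 360 mm wide (its y), white lit panel on top. Origin at the centre of its underside; x points away from the robot, z up. The tile starts in front of it.
- front (a point): Middle of the light box's upper front edge, 20 mm above the bench, with grippy black rubber trim 8 mm wide on top; below the trim the upright, smooth front face. A tile stood up here, pushed near its top until it leans about 30 degrees past upright, tips over this edge and then overhangs the edge by about 20 mm.
- stop (a point): Middle of the foot of the black back stop's front face, on the panel, 115 mm behind the front edge. The stop runs along the whole panel and rises 18 mm above it.
- dish: Closed clear Petri dish, 60 mm across, 15 mm high, standing on the panel at the light box's y about +130 mm; origin at the centre of its underside. Leave it alone.
- flask: Culture flask with red cap, 52 x 26 mm, 98 mm high, on the bench; origin at the centre of its underside. Leave it alone.
- jar: Glass jar with black lid, 70 mm across, 100 mm high, on the bench; origin at the centre of its underside. Leave it alone.
- amber: Amber bottle, 60 mm across, 120 mm high, on the bench; origin at the centre of its underside. Leave it alone.
- beaker: Glass beaker, 66 mm across, 80 mm high, on the bench; origin at the centre of its underside. Leave it alone.
Things that resemble listed ones, but are neither listed nor needed, are in the scene too. Of the things like the part that bears tile_center, leave any that is grey; of the rest the larger one is meant.

How it is judged (in metres and radians):
On the way, in this order (a step that is already met when the one before it is completed fails the run):
1. the tile lies wells down, pushed up against the front of the light box (angle between tile_center's own z axis and vertical below 0.08 rad and x of tile_center in the frame of lightbox between -0.12 and -0.108 m), for 0.1 s.
2. the tile stands up on its edge against the front of the light box (angle between tile_center's own z axis and vertical between 1.1 and 1.9 rad and x of tile_center in the frame of lightbox below -0.055 m and height (world z) of tile_center below 0.075 m).
3. the tile has tipped onto the panel, wells up, not yet at the back stop (angle between tile_center's own z axis and vertical above 3 rad and height (world z) of tile_center between 0.022 and 0.034 m and x of tile_center in the frame of lightbox below -0.006 m), for 0.1 s.
At the end, for the whole second after the job is handed in: The tile lies flat on the lit panel, wells up, its far long edge within 4 mm of the back stop all the way (square to it within 0.05 rad), its centre within 60 mm of the middle of the panel's width, at rest and untouched (angle between tile_center's own z axis and vertical above 3.08 rad and height (world z) of tile_center between 0.025 and 0.03 m and x of tile_center in the frame of lightbox between -0.002 and 0.006 m and y of tile_center in the frame of lightbox between -0.06 and 0.06 m and angle between the x axis of tile_center and the x axis of lightbox, either way round below 0.05 rad and linear speed of tile below 0.01 m/s and contact force between tile and the arm below 0.05 N).
It fails at once if the robot presses on the tile with more than 15 N (contact force between tile and the fingers above 15 N or contact force between tile and the arm above 15 N).
It fails at once if the dish, flask, jar, bottle or beaker is moved by more than 15 mm (distance of any of dish, flask, jar, amber, beaker from where it was at the start of the episode above 0.015 m).
It also fails if it takes over 72 s, if anything falls off the work surface, if the arm or the gripper's body presses on something with over 40 N, if the wrist force passes 120 N, or if a joint passes its speed limit or range.

## Robot

A 6-joint arm with a two-finger parallel gripper is mounted at the origin on the work surface. World frame = base frame: x ahead of the robot, y to its left, z up, the work surface at z = 0. Lengths are in m, angles in degrees, forces in N, time in s.
With the tool pointing down it reaches from about 0.425 to 1.125 m from the base axis. Payload 14.9 kg.
Tool frame: the origin (TCP) lies midway between the tips of the shut fingers; the grasp point (between the pads) lies 19 mm behind it; z points along the fingers, y is the line along which they close (so a half turn about z gives the same grasp; the last joint's range is limited). The gripper opens to 91 mm and grips with 3 to 60 N. Pads are 32 mm wide; open, the fingers measure 118 mm over their backs; the gripper's body (76 mm by 178 mm) begins 60 mm behind the grasp point.
Start: joints at [-69.574, 21.709, 99.362, -0, 58.929, -1.908], TCP at [0.266, -0.648, 0.214] pointing down, gripper open.
Joint ranges: [-158.91, 158.91], [-42.39, 125.64], [0.06, 152.35], [-60.88, 240.88], [17.5, 164.5], [-176.32, 176.32]. Speed limits (degrees/s): [108.29, 108.29, 136.94, 180, 180, 180].

## Interface

Orientations are given as a 3x3 rotation matrix whose columns are the frame's x, y, z axes.
In Python, from plant import r gives the robot as it stands.
- The arm moves only by the tool step_arm, never from a script. Its argument "targets" is a list of rows, each an object of numbers: "x", "y", "z": the shift along the tool's x, y, z in m; "turn": the turn about the tool's z in rad; "claw": the finger opening in m, from 0 to 0.0912. In form: [{"x": .., "y": .., "z": .., "turn": .., "claw": ..}, ...]. A call has 1 to 8 rows; each row shifts and turns the commanded pose from where the row before left it, along the tool's axes as they then stand; what a row does not reach is not made up. A row lasts 1/8 s, in which the tool goes at most 62.5 mm and 10.7 degrees, less where a joint would pass 70% of its speed; a pose out of reach is approached as far as the arm can. A call is refused whole if a number of a shift passes 0.0625 or a number of a turn 0.188, either way. A call with a gripper value outside its range is refused whole. The fingers move at their own pace and stop on an object; "force" is the grip in N (left out, the last holds). Time passes only in rows, so rows that do not move let the fingers close. It gives the time, the measured TCP pose, the force, the opening and the grip force at its end, in the units of the state.
- r.sense(): the state, without advancing time (a new reading comes with each control period).
- r.get_image(name): name is "side" or "top" or "wrist"; returns (picture, depth): 400x640x3 uint8, blue, green, red; 400x640 float32, m along the optical axis (not along the pixel's ray), 0 where there is no reading.
- r.get_calibration(name): a dict with "K" (3x3 intrinsics, pixels), "world_from_camera" (4x4, takes a point from camera to world coordinates); the wrist camera has in their place "hand_eye" (4x4, takes a point from camera to tool coordinates, whose origin is the TCP and whose axes are the flange's). Camera axes: x right, y down, z forward; pixel columns grow to the right and rows downward; lengths in m; the calibration is good to about 2 mm. A picture is of the moment at which its call begins: read the wrist's pose just before it. get_calibration takes no time and is no camera call.
- r.close_job(): hands the job in; it is judged then, once.
The state is a dict: "t": time; "joints": joint angles; "qvel": joint speeds; "tau": joint torques, N m; "position": TCP position; "eef_rot": TCP orientation; "ft_force": force on the tool from outside, world axes, zero at the start; "moment": the same for the moment, N m; "width": opening from 0.0 (shut) to 1.0 (fully open); "gripper_force": force on a finger pad.
Only numpy, scipy, OpenCV 4.12 (cv2) and the standard library are available. Lean on these libraries where they do the work, as an engineer would, in place of code of your own. Each camera call takes 0.05 s, during which the arm holds its last target. There are 200 camera calls.

## Working session

There is one attempt and no reset: what is moved stays moved. The work goes in short steps, Python scripts to look and compute and a tool call to move; the robot and the scene stay as the last step left them, time stands still between calls to the robot, and variables do not carry over. Pictures are saved under pics/ and viewed, at most 10 in all, crops included, and the job is handed in when it is done.

Besides the shell and the picture viewer there is one more tool, called after "Request:" as name(argument=value, ...), one argument or row to a line, values as JSON. step_arm: Moves the arm, as the interface text tells. Its arguments: {"type":"object","properties":{"targets":{"type":"array"},"force":{"type":"number"}},"required":["targets"]}

```bash
mkdir -p pics; ls; python3 - <<'E'
from plant import r
import cv2,numpy as np
s=r.sense();print(s['t'],s['position'],s['eef_rot'],s['ft_force'],s['width'])
for n in ['side','top']:
    im,d=r.get_image(n);cv2.imwrite(f'pics/{n}0.png',im);np.save(f'pics/{n}0.npy',d)
    c=r.get_calibration(n);print(n,np.round(c['K'],1).tolist(),np.round(c['world_from_camera'],3).tolist())
print(r.get_calibration('wrist'))
E
```

```text
pics
0.0 [ 0.26583074 -0.6471349   0.21327255] [[ 9.24996218e-01  3.79976112e-01 -3.87124507e-04]
 [ 3.79976309e-01 -9.24995668e-01  1.00939266e-03]
 [ 2.54566066e-05 -1.08078253e-03 -9.99999416e-01]] [-0.24264077  0.07791682 -0.6718253 ] 1.003637005483545
side [[425.1, 0.0, 312.5], [0.0, 425.1, 195.7], [0.0, 0.0, 1.0]] [[-0.943, -0.236, 0.236, 0.282], [-0.333, 0.644, -0.689, 0.841], [0.011, -0.728, -0.686, 0.878], [0.0, 0.0, 0.0, 1.0]]
top [[413.5, 0.0, 315.7], [0.0, 413.5, 199.5], [0.0, 0.0, 1.0]] [[-0.021, -0.996, 0.092, 0.486], [-0.999, 0.024, 0.023, -0.021], [-0.025, -0.092, -0.995, 0.997], [0.0, 0.0, 0.0, 1.0]]
{'K': array([[325.34938422,   0.        , 319.95198936],
       [  0.        , 325.34938422, 198.47829213],
       [  0.        ,   0.        ,   1.        ]]), 'hand_eye': array([[-2.19893076e-04, -9.64114942e-01, -2.65485083e-01,
         7.57031376e-02],
       [ 9.99999705e-01, -4.07256902e-04,  6.50693634e-04,
        -8.08558171e-05],
       [-7.35464088e-04, -2.65484862e-01,  9.64114748e-01,
        -1.70846873e-01],
       [ 0.00000000e+00,  0.00000000e+00,  0.00000000e+00,
         1.00000000e+00]])}
```

View pics/top0.png

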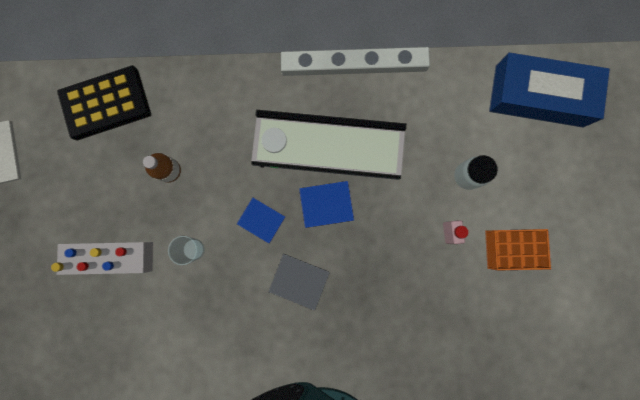

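View pics/side0.png

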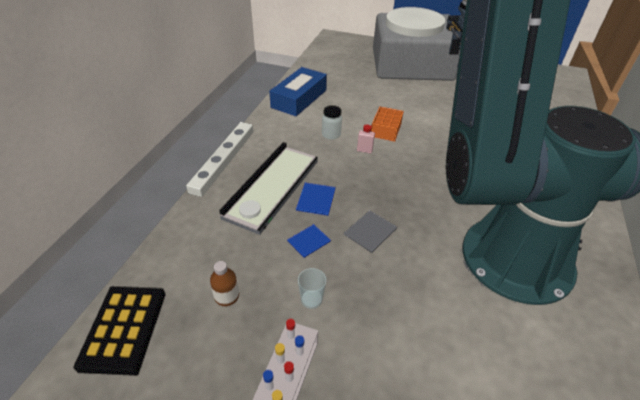

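The top view shows these candidates: large blue tile (327,204), small blue tile (261,220), grey tile (300,281) and blue box (550,90). By the description I choose (327,204). The light box front edge runs from (253,163) to (401,177), and the dish is at (274,140).

```bash
cat > h.py <<'E'
import cv2,numpy as np
from plant import r
def cast(name,px,z,s=None):
    c=r.get_calibration(name);K=c['K']
    if name=='wrist':
        T=np.eye(4);T[:3,:3]=s['eef_rot'];T[:3,3]=s['position'];T=T@c['hand_eye']
    else:T=c['world_from_camera']
    px=np.atleast_2d(px).astype(float)
    d=np.c_[px,np.ones(len(px))]@np.linalg.inv(K).T@T[:3,:3].T
    o=T[:3,3];return o+d*((z-o[2])/d[:,2])[:,None]
def rects(m,amin=300):
    cs,_=cv2.findContours(m.astype(np.uint8),cv2.RETR_EXTERNAL,cv2.CHAIN_APPROX_NONE)
    return [cv2.boxPoints(cv2.minAreaRect(c)) for c in cs if cv2.contourArea(c)>amin]
E
python3 - <<'E'
from h import *
for n in ['top','side']:
    im=cv2.imread(f'pics/{n}0.png');h=cv2.cvtColor(im,cv2.COLOR_BGR2HSV)
    blue=(h[...,0]>105)&(h[...,0]<125)&(h[...,1]>150)&(h[...,2]>60)
    pan=(h[...,2]>150)&(h[...,0]>25)&(h[...,0]<60)&(h[...,1]>15)
    for nm,m,z in [('blue',blue,.015),('panel',pan,.02)]:
        cs,_=cv2.findContours(m.astype(np.uint8),0,1)
        for c in cs:
            if cv2.contourArea(c)<300: continue
            P=cast(n,c[:,0,:],z)[:,:2].astype(np.float32)
            b=cv2.boxPoints(cv2.minAreaRect(P));e=b[1]-b[0],b[2]-b[1]
            print(n,nm,'px',c[:,0].mean(0).round(),'ctr',b.mean(0).round(4),'sz',[np.linalg.norm(v).round(4) for v in e],'ang',[np.degrees(np.arctan2(v[1],v[0])).round(1) for v in e])
# dark trim / stop edges in top
for nm,p,z in [('front',[[253,165],[401,178]],.02),('stopfoot?',[[257,118],[405,129]],.02)]:print(nm,cast('top',p,z).round(4).tolist())
d=np.load('pics/top0.npy')
for u,v in [(327,204),(327,150),(261,220),(350,190)]:print(u,v,d[v,u])
im=cv2.imread('pics/top0.png');cv2.imwrite('pics/c1.png',cv2.resize(im[100:240,225:425],None,fx=4,fy=4,interpolation=cv2.INTER_CUBIC))
E
```

```text
top blue px [261. 220.] ctr [0.531  0.1341] sz [np.float32(0.073), np.float32(0.09)] ang [np.float32(-31.8), np.float32(58.2)]
top blue px [326. 204.] ctr [ 0.5658 -0.0229] sz [np.float32(0.1155), np.float32(0.0943)] ang [np.float32(-82.6), np.float32(7.4)]
top blue px [550.  87.] ctr [ 0.831  -0.5675] sz [np.float32(0.1494), np.float32(0.2659)] ang [np.float32(-11.1), np.float32(78.9)]
top panel px [328. 146.] ctr [ 0.7059 -0.0299] sz [np.float32(0.1002), np.float32(0.336)] ang [np.float32(-7.1), np.float32(82.9)]
side blue px [309. 240.] ctr [0.5315 0.1401] sz [np.float32(0.0733), np.float32(0.0898)] ang [np.float32(-31.8), np.float32(58.2)]
side blue px [316. 199.] ctr [ 0.5668 -0.0198] sz [np.float32(0.1183), np.float32(0.0924)] ang [np.float32(-82.2), np.float32(7.8)]
side blue px [299.  91.] ctr [ 0.8405 -0.5971] sz [np.float32(0.1821), np.float32(0.3328)] ang [np.float32(-11.2), np.float32(78.8)]
side blue px [570.  28.] ctr [-0.2482 -1.7082] sz [np.float32(0.0883), np.float32(0.9693)] ang [np.float32(-11.0), np.float32(79.0)]
side blue px [429.   4.] ctr [ 0.4704 -1.726 ] sz [np.float32(0.2188), np.float32(0.4088)] ang [np.float32(-68.7), np.float32(21.3)]
side panel px [270. 187.] ctr [ 0.7088 -0.0309] sz [np.float32(0.103), np.float32(0.3385)] ang [np.float32(-7.1), np.float32(82.9)]
front [[0.6631, 0.1503, 0.02], [0.6228, -0.202, 0.02]]
stopfoot? [[0.7783, 0.1397, 0.02], [0.741, -0.2164, 0.02]]
327 204 0.9843674
327 150 0.99320924
261 220 0.9911037
350 190 1.0021554
```

View pics/c1.png

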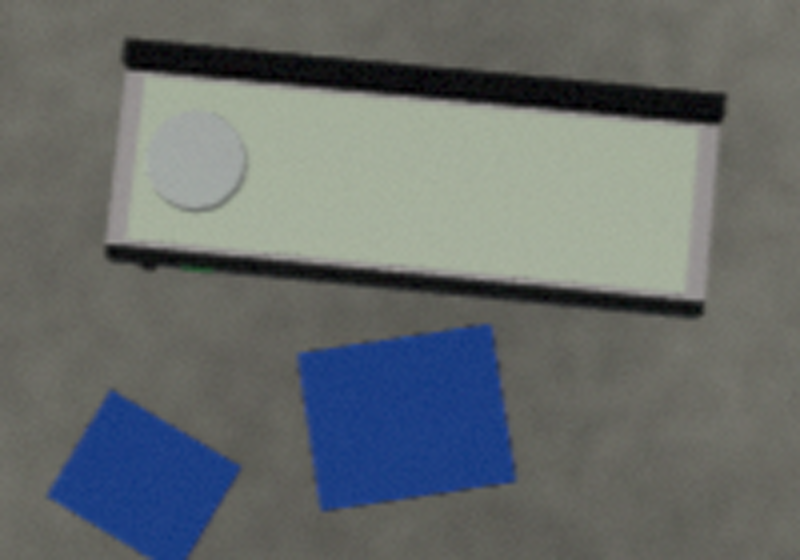

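The crop confirms it: the larger blue tile is wells-down, with its centre at crop (405,418), about 15° off square to the box. Now I move above its near side.

Request:
step_arm(
  targets=[
    {"x":0.036,"y":-0.042,"claw":0.06},
    {"x":0.036,"y":-0.042},
    {"x":0.036,"y":-0.042},
    {"x":0.036,"y":-0.042},
    {"x":0.036,"y":-0.042},
    {"x":0.036,"y":-0.042},
    {"x":0.036,"y":-0.042},
    {"x":0.036,"y":-0.042},
  ],
)

```text
invalid input
```

Request:
step_arm(
  targets=[
    {"x":0.036,"y":-0.042},
    {"x":0.036,"y":-0.042},
    {"x":0.036,"y":-0.042},
    {"x":0.036,"y":-0.042},
    {"turn":0.171},
    {"turn":0.171},
    {"turn":0.171},
    {},
  ],
)

```text
invalid input
```

```bash
cat > st.py <<'E'
from h import *
U=np.array([.9923,-.1236]);V=np.array([.1236,.9923])
def st():
    s=r.sense();p=s['position'];f=s['ft_force'];R=s['eef_rot']
    print('t',round(s['t'],2),'u',round(p[:2]@U,4),'v',round(p[:2]@V,4),'z',round(p[2],4),'yaw',round(np.degrees(np.arctan2(R[1,0],R[0,0])),2),'Fu',round(f[:2]@U,2),'Fv',round(f[:2]@V,2),'Fz',round(f[2],2),'w',round(s['width'],3))
    return s
E
python3 -c "
from st import *
s=st()
im,d=r.get_image('wrist');cv2.imwrite('pics/w1.png',im)
h=cv2.cvtColor(im,cv2.COLOR_BGR2HSV)
m=(h[...,0]>105)&(h[...,0]<125)&(h[...,1]>150)&(h[...,2]>60)
cs,_=cv2.findContours(m.astype(np.uint8),0,1)
for c in cs:
    if cv2.contourArea(c)<300: continue
    P=cast('wrist',c[:,0,:],.015,s)[:,:2];P=(np.c_[P@U,P@V]).astype(np.float32)
    b=cv2.boxPoints(cv2.minAreaRect(P));print(c[:,0].mean(0),b.round(4).tolist(),b.mean(0))
"
```

```text
t 0.1 u 0.3438 v -0.6093 z 0.2133 yaw 22.33 Fu 0.23 Fv 0.5 Fz -0.26 w 0.998
```

View pics/w1.png

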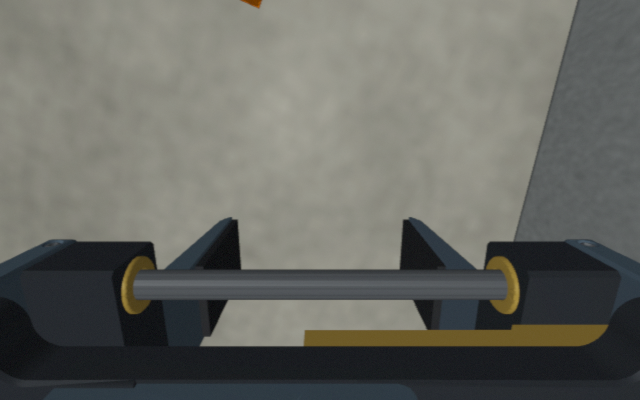

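The arm has not moved: the wrist view shows bare bench and the fingers. Each row probably needs every key.

Request:
step_arm(
  targets=[
    {"x":0.036,"y":-0.042,"z":0,"turn":0,"claw":0.06},
    {"x":0.036,"y":-0.042,"z":0,"turn":0,"claw":0.06},
    {"x":0.036,"y":-0.042,"z":0,"turn":0,"claw":0.06},
    {"x":0.036,"y":-0.042,"z":0,"turn":0,"claw":0.06},
    {"x":0.036,"y":-0.042,"z":0,"turn":0,"claw":0.06},
    {"x":0.036,"y":-0.042,"z":0,"turn":0,"claw":0.06},
    {"x":0.036,"y":-0.042,"z":0,"turn":0,"claw":0.06},
    {"x":0.036,"y":-0.042,"z":0,"turn":0,"claw":0.06},
  ],
)

```text
t: 1.15
position: [0.4049, -0.2256, 0.214]
eef_rot: [[0.925, 0.38, 0.0], [0.38, -0.925, -0.0], [0.0, 0.0, -1.0]]
ft_force: [0.7, -0.2, 0.3]
width: 0.656
gripper_force: 0.0
```

Request:
step_arm(
  targets=[
    {"x":0.0366,"y":-0.0433,"z":0,"turn":0,"claw":0.06},
    {"x":0.0366,"y":-0.0433,"z":0,"turn":0,"claw":0.06},
    {"x":0.0366,"y":-0.0433,"z":0,"turn":0,"claw":0.06},
    {"x":0.0366,"y":-0.0433,"z":0,"turn":0,"claw":0.06},
    {"x":0,"y":0,"z":0,"turn":0.171,"claw":0.06},
    {"x":0,"y":0,"z":0,"turn":0.171,"claw":0.06},
    {"x":0,"y":0,"z":0,"turn":0.171,"claw":0.06},
    {"x":0,"y":0,"z":0,"turn":0,"claw":0.06},
  ],
)

```text
t: 2.15
position: [0.4742, -0.0114, 0.2139]
eef_rot: [[0.993, -0.122, -0.0], [-0.122, -0.993, 0.0], [-0.0, 0.0, -1.0]]
ft_force: [1.2, -0.4, 0.3]
width: 0.661
gripper_force: 0.0
```

```bash
cat >> st.py <<'E'
def look(name,zt=.015):
    im,d=r.get_image('wrist');cv2.imwrite(f'pics/{name}.png',im)
    return im
def edges(im,s):
    h=cv2.cvtColor(im,cv2.COLOR_BGR2HSV)
    blue=(h[...,0]>105)&(h[...,0]<125)&(h[...,1]>150)&(h[...,2]>60)
    pan=(h[...,2]>150)&(h[...,0]>25)&(h[...,0]<60)&(h[...,1]>15)
    for nm,m,z in [('blue',blue,.015),('panel',pan,.02)]:
        cs,_=cv2.findContours(m.astype(np.uint8),0,1)
        for c in cs:
            if cv2.contourArea(c)<800: continue
            P=cast('wrist',c[:,0,:],z,s)[:,:2];P=(np.c_[P@U,P@V]).astype(np.float32)
            print(nm,c[:,0].min(0),c[:,0].max(0),cv2.boxPoints(cv2.minAreaRect(P)).round(4).tolist())
E
python3 -c "
from st import *
s=st();edges(look('w2'),s)
"
```

```text
t 2.15 u 0.472 v 0.0473 z 0.2139 yaw -6.99 Fu 1.29 Fv -0.29 Fz 0.35 w 0.661
blue [139  94] [235 186] [[0.4593000113964081, 0.17239999771118164], [0.5259000062942505, 0.14169999957084656], [0.5638999938964844, 0.22380000352859497], [0.49720001220703125, 0.25459998846054077]]
blue [256  31] [381 147] [[0.5047000050544739, 0.09189999848604202], [0.5339999794960022, -0.02070000022649765], [0.6258000135421753, 0.0031999999191612005], [0.5965999960899353, 0.11580000072717667]]
panel [252 300] [383 329] [[0.2700999975204468, 0.13609999418258667], [0.2703999876976013, -0.035100001841783524], [0.313400000333786, -0.03500000014901161], [0.31310001015663147, 0.13609999418258667]]
panel [0 0] [639 268] [[0.35740000009536743, 0.4207000136375427], [0.3587000072002411, -0.34470000863075256], [0.6528000235557556, -0.3441999852657318], [0.6514999866485596, 0.4212000072002411]]
```

View pics/w2.png

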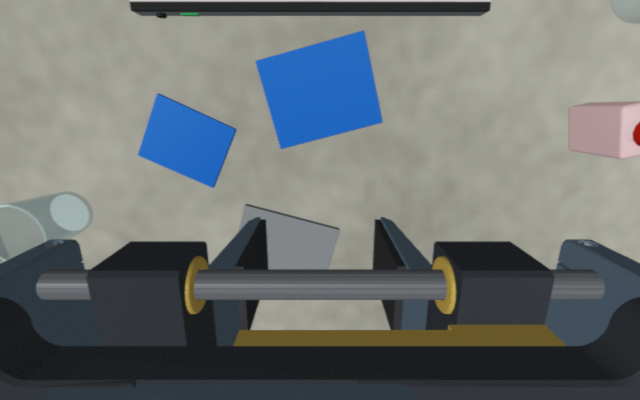

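The wrist view shows the target tile at (256–381, 31–147), the box front as a dark line at y≈10 and the small blue tile at (187,140). The grey tile's far edge, (242,207) to (338,230), is close under the fingers, so I check that clearance.

```bash
python3 -c "
from st import *
s=st()
P=cast('wrist',[[244,206],[338,230],[328,268],[240,252]],.015,s)[:,:2];print(P@U,P@V)
P=cast('wrist',[[131,3],[490,3],[131,12],[490,12]],.02,s)[:,:2];print('front',P@U,P@V)
P=cast('top',[[276,254],[329,266],[317,309],[270,292]],.015)[:,:2];print(P@U,P@V)
"
```

```text
t 2.2 u 0.472 v 0.0473 z 0.2139 yaw -6.84 Fu 0.1 Fv -0.04 Fz -0.22 w 0.656
[0.43618676 0.4063226  0.35556827 0.37688197] [0.13747261 0.02541087 0.03696977 0.14582828]
front [0.64863693 0.65019223 0.64058933 0.64215285] [ 0.23677725 -0.12135431  0.2379823  -0.12250465]
[0.43410504 0.41919623 0.31766075 0.34479332] [0.15306111 0.02575145 0.04369054 0.15727345]
```

Request:
step_arm(
  targets=[
    {"x":0,"y":0,"z":0.05,"turn":0,"claw":0.06},
    {"x":0,"y":0,"z":0.05,"turn":0,"claw":0.06},
    {"x":0,"y":0,"z":0.05,"turn":0,"claw":0.06},
    {"x":0,"y":0,"z":0.04,"turn":0,"claw":0.06},
    {"x":0,"y":0,"z":0.014,"turn":0,"claw":0.06},
    {"x":0,"y":0,"z":0.005,"turn":0,"claw":0.06},
    {"x":0,"y":0,"z":0,"turn":0,"claw":0.06},
    {"x":0,"y":0,"z":0,"turn":0,"claw":0.06},
  ],
)

```text
t: 3.2
position: [0.4752, -0.0115, 0.0061]
eef_rot: [[0.992, -0.123, 0.002], [-0.123, -0.992, -0.0], [0.002, -0.0, -1.0]]
ft_force: [0.0, 0.1, 0.0]
width: 0.659
gripper_force: 0.0
```

Request:
step_arm(
  targets=[
    {"x":0.006,"y":0,"z":0.002,"turn":0,"claw":0.06},
    {"x":0.005,"y":0,"z":0,"turn":0,"claw":0.06},
    {"x":0.004,"y":0,"z":0,"turn":0,"claw":0.06},
    {"x":0.004,"y":0,"z":0,"turn":0,"claw":0.06},
    {"x":0.004,"y":0,"z":0,"turn":0,"claw":0.06},
    {"x":0.004,"y":0,"z":0,"turn":0,"claw":0.06},
    {"x":0.004,"y":0,"z":0,"turn":0,"claw":0.06},
    {"x":0.004,"y":0,"z":0,"turn":0,"claw":0.06},
  ],
)

```text
t: 4.2
position: [0.5093, -0.0157, 0.0029]
eef_rot: [[0.992, -0.123, -0.0], [-0.123, -0.992, 0.0], [-0.0, -0.0, -1.0]]
ft_force: [-0.3, 0.2, 0.3]
width: 0.658
gripper_force: 0.3
```

```bash
python3 -c "
from st import *
s=st();edges(look('w3'),s)
"
```

```text
t 4.2 u 0.5073 v 0.0473 z 0.0029 yaw -7.06 Fu -0.37 Fv 0.16 Fz 0.34 w 0.658
blue [  0 160] [143 269] [[0.48539999127388, 0.15000000596046448], [0.5410000085830688, 0.1354999989271164], [0.558899998664856, 0.20440000295639038], [0.5033000111579895, 0.21889999508857727]]
blue [190   7] [455 224] [[0.5249000191688538, 0.10029999911785126], [0.5307999849319458, -0.016200000420212746], [0.6262000203132629, -0.011300000362098217], [0.620199978351593, 0.10520000010728836]]
panel [251 300] [386 329] [[0.4659999907016754, 0.08560000360012054], [0.4659999907016754, 0.011300000362098217], [0.48420000076293945, 0.011300000362098217], [0.48410001397132874, 0.08560000360012054]]
panel [267 219] [373 268] [[0.503000020980835, 0.07440000027418137], [0.5030999779701233, 0.020999999716877937], [0.5299999713897705, 0.020999999716877937], [0.5299999713897705, 0.07440000027418137]]
panel [391   0] [639 268] [[0.5030999779701233, 0.012199999764561653], [0.5030999779701233, -0.11760000139474869], [0.6270999908447266, -0.11760000139474869], [0.6269999742507935, 0.012299999594688416]]
panel [0 0] [396 240] [[0.5185999870300293, 0.19900000095367432], [0.5188000202178955, 0.015599999576807022], [0.6269999742507935, 0.015699999406933784], [0.6269000172615051, 0.19910000264644623]]
```

Request:
step_arm(
  targets=[
    {"x":0.003,"y":0,"z":0,"turn":0,"claw":0.06},
    {"x":0.003,"y":0,"z":0,"turn":0,"claw":0.06},
    {"x":0.003,"y":0,"z":0,"turn":0,"claw":0.06},
    {"x":0.003,"y":0,"z":0,"turn":0,"claw":0.06},
    {"x":0.002,"y":0,"z":0,"turn":0,"claw":0.06},
    {"x":0,"y":0,"z":0,"turn":0,"claw":0.06},
  ],
)

```text
t: 5.0
position: [0.5232, -0.0175, 0.003]
eef_rot: [[0.992, -0.123, 0.0], [-0.123, -0.992, -0.0], [0.0, -0.0, -1.0]]
ft_force: [-1.3, 0.7, 0.6]
width: 0.66
gripper_force: 0.0
```

```bash
python3 -c "
from st import *
s=st();edges(look('w4'),s)
"
```

```text
t 5.0 u 0.5213 v 0.0473 z 0.003 yaw -7.06 Fu -1.37 Fv 0.51 Fz 0.59 w 0.66
blue [  0 184] [142 269] [[0.4991999864578247, 0.14910000562667847], [0.542900025844574, 0.13779999315738678], [0.5609999895095825, 0.20759999752044678], [0.517300009727478, 0.21889999508857727]]
blue [198  19] [462 223] [[0.5400000214576721, 0.1014999970793724], [0.5400999784469604, -0.015300000086426735], [0.6351000070571899, -0.015200000256299973], [0.6349999904632568, 0.10159999877214432]]
panel [252 300] [389 329] [[0.47999998927116394, 0.08510000258684158], [0.47999998927116394, 0.009600000455975533], [0.49810001254081726, 0.009600000455975533], [0.49810001254081726, 0.08510000258684158]]
panel [267 225] [373 268] [[0.5170000195503235, 0.07440000027418137], [0.5170000195503235, 0.020899999886751175], [0.5407999753952026, 0.020999999716877937], [0.5407999753952026, 0.07440000027418137]]
panel [335  10] [639 268] [[0.48969998955726624, 0.002899999963119626], [0.5210999846458435, -0.11760000139474869], [0.6686000227928162, -0.07909999787807465], [0.6373000144958496, 0.04129999876022339]]
panel [ 0 10] [334 256] [[0.5156000256538391, 0.07569999992847443], [0.6370000243186951, 0.04129999876022339], [0.6741999983787537, 0.17249999940395355], [0.5527999997138977, 0.2070000022649765]]
```

Request:
step_arm(
  targets=[
    {"x":0.001,"y":0,"z":0,"turn":0,"claw":0.06},
    {"x":0.001,"y":0,"z":0,"turn":0,"claw":0.06},
    {"x":0.001,"y":0,"z":0,"turn":0,"claw":0.06},
    {"x":0.001,"y":0,"z":0,"turn":0,"claw":0.06},
  ],
)

```text
t: 5.55
position: [0.5269, -0.0179, 0.0029]
eef_rot: [[0.992, -0.123, -0.0], [-0.123, -0.992, -0.0], [-0.0, 0.0, -1.0]]
ft_force: [-0.0, 0.2, 0.1]
width: 0.657
gripper_force: 0.4
```

Request:
step_arm(
  targets=[
    {"x":0.001,"y":0,"z":0,"turn":0,"claw":0.06},
    {"x":0.001,"y":0,"z":0,"turn":0,"claw":0.06},
    {"x":0,"y":0,"z":0,"turn":0,"claw":0.06},
  ],
)

```text
t: 5.92
position: [0.5291, -0.0182, 0.003]
eef_rot: [[0.992, -0.123, 0.0], [-0.123, -0.992, -0.0], [0.0, -0.0, -1.0]]
ft_force: [-0.1, -0.3, -0.5]
width: 0.658
gripper_force: 0.0
```

Request:
step_arm(
  targets=[
    {"x":0.001,"y":0,"z":0,"turn":0,"claw":0.06},
    {"x":0.001,"y":0,"z":0,"turn":0,"claw":0.06},
    {"x":0,"y":0,"z":0,"turn":0,"claw":0.06},
  ],
)

```text
t: 6.3
position: [0.5305, -0.0184, 0.0028]
eef_rot: [[0.992, -0.123, -0.001], [-0.123, -0.992, 0.0], [-0.001, -0.0, -1.0]]
ft_force: [-3.8, 1.4, 1.0]
width: 0.654
gripper_force: 1.6
```

Request:
step_arm(
  targets=[
    {"x":0.0005,"y":0,"z":0,"turn":0,"claw":0.06},
    {"x":0,"y":0,"z":0,"turn":0,"claw":0.06},
  ],
)

```text
t: 6.55
position: [0.5305, -0.0184, 0.0027]
eef_rot: [[0.992, -0.123, -0.002], [-0.123, -0.992, 0.0], [-0.002, 0.0, -1.0]]
ft_force: [-5.6, 0.9, 3.1]
width: 0.662
gripper_force: 2.9
```

```bash
python3 -c "
from st import *
s=st();edges(look('w5'),s);st()
"
```

```text
t 6.55 u 0.5287 v 0.0473 z 0.0027 yaw -7.06 Fu -5.62 Fv 0.16 Fz 3.11 w 0.662
blue [  0 196] [123 269] [[0.5090000033378601, 0.15809999406337738], [0.5461999773979187, 0.14830000698566437], [0.5620999932289124, 0.20890000462532043], [0.5249000191688538, 0.21860000491142273]]
blue [197  19] [463 224] [[0.546999990940094, 0.10180000215768814], [0.5471000075340271, -0.015300000086426735], [0.6424000263214111, -0.015300000086426735], [0.642300009727478, 0.10180000215768814]]
panel [252 300] [388 329] [[0.4875999987125397, 0.08500000089406967], [0.4875999987125397, 0.010200000368058681], [0.5056999921798706, 0.010200000368058681], [0.5056999921798706, 0.08500000089406967]]
panel [267 225] [373 268] [[0.5246000289916992, 0.07429999858140945], [0.5246000289916992, 0.020899999886751175], [0.5483999848365784, 0.020899999886751175], [0.54830002784729, 0.07440000027418137]]
panel [397  27] [639 268] [[0.5246000289916992, 0.009100000374019146], [0.5246999859809875, -0.11739999800920486], [0.6381999850273132, -0.11739999800920486], [0.6381000280380249, 0.009100000374019146]]
panel [ 0 27] [242 261] [[0.5254999995231628, 0.09210000187158585], [0.6298999786376953, 0.06700000166893005], [0.6572999954223633, 0.18129999935626984], [0.5529000163078308, 0.20630000531673431]]
t 6.6 u 0.5287 v 0.0473 z 0.0027 yaw -7.06 Fu -6.02 Fv 0.21 Fz 2.53 w 0.652
```

Request:
step_arm(
  targets=[
    {"x":0.0005,"y":0,"z":0,"turn":0,"claw":0.06},
    {"x":0,"y":0,"z":-0.0015,"turn":0,"claw":0.06},
    {"x":0,"y":0,"z":-0.0015,"turn":0,"claw":0.06},
  ],
)

```text
t: 6.98
position: [0.5305, -0.0184, 0.0054]
eef_rot: [[0.992, -0.123, -0.003], [-0.123, -0.992, 0.0], [-0.003, 0.0, -1.0]]
ft_force: [-6.0, 0.5, -1.0]
width: 0.66
gripper_force: 3.1
```

```bash
python3 -c "
from st import *
st()"
```

```text
t 6.97 u 0.5287 v 0.0473 z 0.0054 yaw -7.06 Fu -6.01 Fv -0.28 Fz -1.01 w 0.66
```

Request:
step_arm(
  targets=[
    {"x":0.0003,"y":0,"z":-0.002,"turn":0,"claw":0.06},
    {"x":0,"y":0,"z":-0.002,"turn":0,"claw":0.06},
  ],
)

```text
t: 7.22
position: [0.5305, -0.0184, 0.0094]
eef_rot: [[0.992, -0.123, -0.003], [-0.123, -0.992, 0.0], [-0.003, 0.0, -1.0]]
ft_force: [-7.8, 0.5, -0.8]
width: 0.658
gripper_force: 3.5
```

```bash
python3 -c "
from st import *
s=st();edges(look('w6'),s)
"
```

```text
t 7.22 u 0.5287 v 0.0473 z 0.0094 yaw -7.06 Fu -7.8 Fv -0.52 Fz -0.8 w 0.658
blue [  0 189] [130 269] [[0.5041000247001648, 0.15940000116825104], [0.5468000173568726, 0.14820000529289246], [0.5641999840736389, 0.21459999680519104], [0.5214999914169312, 0.22579999268054962]]
blue [202  22] [458 224] [[0.5446000099182129, 0.10360000282526016], [0.544700026512146, -0.01769999973475933], [0.6427000164985657, -0.01759999990463257], [0.6425999999046326, 0.10360000282526016]]
panel [252 300] [389 329] [[0.48240000009536743, 0.08669999986886978], [0.48249998688697815, 0.007899999618530273], [0.5013999938964844, 0.007899999618530273], [0.5013999938964844, 0.08669999986886978]]
panel [267 225] [373 268] [[0.5210999846458435, 0.07540000230073929], [0.5210999846458435, 0.01979999989271164], [0.5458999872207642, 0.01979999989271164], [0.5458999872207642, 0.07540000230073929]]
panel [397  30] [639 268] [[0.5210999846458435, 0.007400000002235174], [0.5212000012397766, -0.12449999898672104], [0.6384000182151794, -0.12439999729394913], [0.6383000016212463, 0.007499999832361937]]
panel [ 0 30] [243 261] [[0.5217999815940857, 0.094200000166893], [0.6290000081062317, 0.06599999964237213], [0.6601999998092651, 0.18459999561309814], [0.5529999732971191, 0.21279999613761902]]
```

View pics/w6.png

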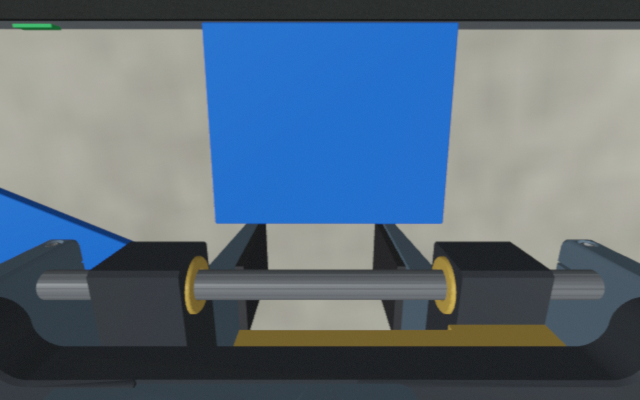

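```bash
cat >> st.py <<'E'
def nearw(im):
    h=cv2.cvtColor(im,cv2.COLOR_BGR2HSV)
    m=(h[...,0]>100)&(h[...,0]<130)&(h[...,1]>130)&(h[...,2]>50);m[:,:150]=0
    for q in (20,60,100,140,180,200,212,218,222,228):
        x=np.where(m[q])[0]
        if len(x): print(q,x.min(),x.max(),x.max()-x.min(),end=' | ')
    print()
E
python3 -c "
from st import *
for n in 'w5','w6': nearw(cv2.imread(f'pics/{n}.png'))"
```

```text
20 197 464 267 | 60 201 459 258 | 100 205 454 249 | 140 208 450 242 | 180 212 446 234 | 200 214 444 230 | 212 215 442 227 | 218 215 442 227 | 222 216 441 225 | 
60 205 454 249 | 100 208 451 243 | 140 210 448 238 | 180 213 445 232 | 200 214 443 229 | 212 215 442 227 | 218 215 442 227 | 222 216 441 225 |
```

The near-edge pixel width held at 225 while the far end shrank, so the tile is lifting with the fingers. I continue along the arc.

Request:
step_arm(
  targets=[
    {"x":0,"y":0,"z":-0.0024,"turn":0,"claw":0.06},
    {"x":0.0001,"y":0,"z":-0.0024,"turn":0,"claw":0.06},
    {"x":0.0002,"y":0,"z":-0.0024,"turn":0,"claw":0.06},
  ],
)

```text
t: 7.65
position: [0.5308, -0.0185, 0.0166]
eef_rot: [[0.992, -0.123, -0.003], [-0.123, -0.992, 0.0], [-0.003, 0.0, -1.0]]
ft_force: [-7.2, 1.5, -0.7]
width: 0.658
gripper_force: 3.6
```

```bash
python3 -c "
from st import *
st();nearw(look('w7'))"
```

```text
t 7.65 u 0.529 v 0.0473 z 0.0166 yaw -7.06 Fu -7.34 Fv 0.58 Fz -0.7 w 0.658
60 209 449 240 | 100 211 447 236 | 140 212 445 233 | 180 214 443 229 | 200 215 442 227 | 212 215 442 227 | 218 216 441 225 | 222 217 440 223 |
```

Request:
step_arm(
  targets=[
    {"x":0.0002,"y":0,"z":-0.0023,"turn":0,"claw":0.06},
    {"x":0.0003,"y":0,"z":-0.0023,"turn":0,"claw":0.06},
    {"x":0.0004,"y":0,"z":-0.0023,"turn":0,"claw":0.06},
    {"x":0.0005,"y":0,"z":-0.0022,"turn":0,"claw":0.06},
    {"x":0.0006,"y":0,"z":-0.0022,"turn":0,"claw":0.06},
    {"x":0.0006,"y":0,"z":-0.0022,"turn":0,"claw":0.06},
  ],
)

```text
t: 8.45
position: [0.5339, -0.0189, 0.0303]
eef_rot: [[0.992, -0.123, -0.002], [-0.123, -0.992, 0.0], [-0.002, 0.0, -1.0]]
ft_force: [-6.5, 1.6, 0.7]
width: 0.657
gripper_force: 3.0
```

```bash
python3 -c "
from st import *
st();nearw(look('w8'))"
```

```text
t 8.45 u 0.5321 v 0.0473 z 0.0303 yaw -7.06 Fu -6.69 Fv 0.8 Fz 0.66 w 0.657
60 220 437 217 | 100 219 438 219 | 140 218 439 221 | 180 217 440 223 | 200 217 440 223 | 212 217 440 223 | 218 217 440 223 |
```

Request:
step_arm(
  targets=[
    {"x":0.0006,"y":0,"z":-0.0021,"turn":0,"claw":0.06},
    {"x":0.0008,"y":0,"z":-0.0021,"turn":0,"claw":0.06},
    {"x":0.0009,"y":0,"z":-0.0022,"turn":0,"claw":0.06},
    {"x":0.001,"y":0,"z":-0.0023,"turn":0,"claw":0.06},
    {"x":0.001,"y":0,"z":-0.0023,"turn":0,"claw":0.06},
    {"x":0.0011,"y":0,"z":-0.0024,"turn":0,"claw":0.06},
  ],
)

```text
t: 9.25
position: [0.5397, -0.0196, 0.0439]
eef_rot: [[0.992, -0.123, -0.001], [-0.123, -0.992, 0.0], [-0.001, 0.0, -1.0]]
ft_force: [-5.0, 0.7, 1.9]
width: 0.662
gripper_force: 2.5
```

```bash
python3 -c "
from st import *
st();nearw(look('w9'))"
```

```text
t 9.25 u 0.538 v 0.0473 z 0.0439 yaw -7.06 Fu -5.03 Fv 0.08 Fz 1.86 w 0.662
60 229 426 197 | 100 226 430 204 | 140 223 433 210 | 180 220 437 217 | 200 218 439 221 | 212 217 440 223 | 218 220 437 217 |
```

Request:
step_arm(
  targets=[
    {"x":0.0009,"y":0,"z":-0.0024,"turn":0,"claw":0.06},
    {"x":0.0011,"y":0,"z":-0.0024,"turn":0,"claw":0.06},
    {"x":0.0013,"y":0,"z":-0.0024,"turn":0,"claw":0.06},
    {"x":0.0014,"y":0,"z":-0.0023,"turn":0,"claw":0.06},
    {"x":0.0015,"y":0,"z":-0.0023,"turn":0,"claw":0.06},
    {"x":0.0016,"y":0,"z":-0.0023,"turn":0,"claw":0.06},
  ],
)

```text
t: 10.05
position: [0.5484, -0.0206, 0.0583]
eef_rot: [[0.992, -0.123, 0.0], [-0.123, -0.992, -0.0], [0.0, -0.0, -1.0]]
ft_force: [-1.9, 0.9, 0.6]
width: 0.657
gripper_force: 1.3
```

```bash
python3 -c "
from st import *
st();nearw(look('w10'))"
```

```text
t 10.05 u 0.5467 v 0.0474 z 0.0583 yaw -7.06 Fu -2.01 Fv 0.7 Fz 0.61 w 0.657
100 233 421 188 | 140 228 428 200 | 180 222 434 212 | 200 219 438 219 | 212 217 440 223 | 218 221 436 215 |
```

Request:
step_arm(
  targets=[
    {"x":0.0017,"y":0,"z":-0.002,"turn":0,"claw":0.06},
    {"x":0.0017,"y":0,"z":-0.0019,"turn":0,"claw":0.06},
    {"x":0.0017,"y":0,"z":-0.0018,"turn":0,"claw":0.06},
    {"x":0.0018,"y":0,"z":-0.0018,"turn":0,"claw":0.06},
    {"x":0.0018,"y":0,"z":-0.0017,"turn":0,"claw":0.06},
    {"x":0.0018,"y":0,"z":-0.0017,"turn":0,"claw":0.06},
  ],
)

```text
t: 10.85
position: [0.5588, -0.0219, 0.0692]
eef_rot: [[0.992, -0.123, 0.0], [-0.123, -0.992, -0.0], [0.0, -0.0, -1.0]]
ft_force: [-0.9, -0.0, 0.4]
width: 0.66
gripper_force: 0.9
```

```bash
python3 -c "
from st import *
st();nearw(look('w11'))"
```

```text
t 10.85 u 0.5572 v 0.0473 z 0.0692 yaw -7.06 Fu -0.92 Fv -0.14 Fz 0.38 w 0.66
100 241 412 171 | 140 232 422 190 | 180 224 432 208 | 200 220 437 217 | 212 217 440 223 | 218 221 436 215 |
```

Request:
step_arm(
  targets=[
    {"x":0.0022,"y":0,"z":-0.0018,"turn":0,"claw":0.06},
    {"x":0.0022,"y":0,"z":-0.0017,"turn":0,"claw":0.06},
    {"x":0.0022,"y":0,"z":-0.0016,"turn":0,"claw":0.06},
    {"x":0.0022,"y":0,"z":-0.0016,"turn":0,"claw":0.06},
    {"x":0.0023,"y":0,"z":-0.0015,"turn":0,"claw":0.06},
    {"x":0.0023,"y":0,"z":-0.0014,"turn":0,"claw":0.06},
  ],
)

```text
t: 11.65
position: [0.5721, -0.0235, 0.0788]
eef_rot: [[0.992, -0.123, 0.0], [-0.123, -0.992, -0.0], [0.0, -0.0, -1.0]]
ft_force: [-1.1, -0.0, 1.2]
width: 0.656
gripper_force: 0.5
```

```bash
python3 -c "
from st import *
st();nearw(look('w12'))"
```

```text
t 11.65 u 0.5706 v 0.0474 z 0.0788 yaw -7.06 Fu -1.09 Fv -0.18 Fz 1.16 w 0.656
140 239 415 176 | 180 227 429 202 | 200 220 436 216 | 212 218 439 221 | 218 221 436 215 |
```

Request:
step_arm(
  targets=[
    {"x":0.0027,"y":0,"z":-0.0016,"turn":0,"claw":0.06},
    {"x":0.0027,"y":0,"z":-0.0014,"turn":0,"claw":0.06},
    {"x":0.0028,"y":0,"z":-0.0013,"turn":0,"claw":0.06},
    {"x":0.0028,"y":0,"z":-0.0012,"turn":0,"claw":0.06},
    {"x":0.0028,"y":0,"z":-0.0011,"turn":0,"claw":0.06},
    {"x":0.0028,"y":0,"z":-0.001,"turn":0,"claw":0.06},
    {"x":0.0028,"y":0,"z":-0.001,"turn":0,"claw":0.06},
    {"x":0.0028,"y":0,"z":-0.0009,"turn":0,"claw":0.06},
  ],
)

```text
t: 12.7
position: [0.5941, -0.0263, 0.0882]
eef_rot: [[0.992, -0.123, 0.0], [-0.123, -0.992, 0.0], [0.0, -0.0, -1.0]]
ft_force: [-0.4, -0.4, -0.6]
width: 0.659
gripper_force: 0.1
```

```bash
python3 -c "
from st import *
st();nearw(look('w13'))
im,_=r.get_image('side');cv2.imwrite('pics/s13.png',cv2.resize(im[120:280,200:420],None,fx=3,fy=3))"
```

```text
t 12.7 u 0.5928 v 0.0474 z 0.0882 yaw -7.06 Fu -0.31 Fv -0.4 Fz -0.63 w 0.659
180 233 422 189 | 200 222 434 212 | 212 219 438 219 | 218 221 436 215 |
```

View pics/s13.png

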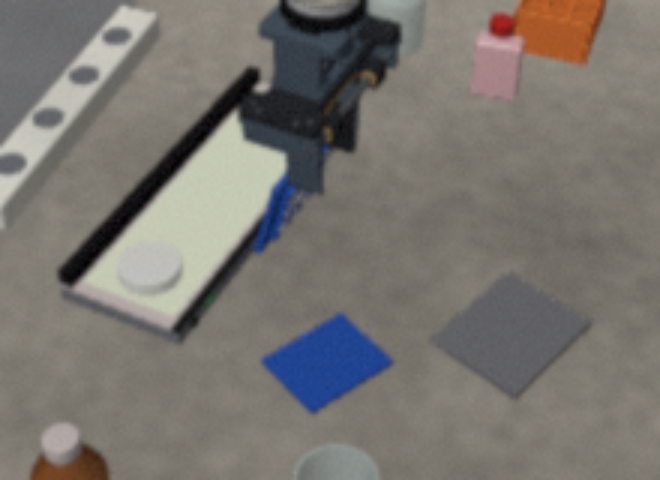

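The side view shows the tile standing against the front, leaning on the fingers at crop (280,210). I continue past upright.

Request:
step_arm(
  targets=[
    {"x":0.003,"y":0,"z":-0.0008,"turn":0,"claw":0.06},
    {"x":0.003,"y":0,"z":-0.0007,"turn":0,"claw":0.06},
    {"x":0.003,"y":0,"z":-0.0006,"turn":0,"claw":0.06},
    {"x":0.003,"y":0,"z":-0.0005,"turn":0,"claw":0.06},
    {"x":0.003,"y":0,"z":-0.0004,"turn":0,"claw":0.06},
    {"x":0.003,"y":0,"z":-0.0003,"turn":0,"claw":0.06},
    {"x":0.0025,"y":0,"z":0,"turn":0,"claw":0.06},
    {"x":0.0025,"y":0,"z":0,"turn":0,"claw":0.06},
  ],
)

```text
t: 13.8
position: [0.6169, -0.0291, 0.0914]
eef_rot: [[0.992, -0.123, -0.0], [-0.123, -0.992, 0.0], [-0.0, -0.0, -1.0]]
ft_force: [-0.1, 0.7, -0.2]
width: 0.657
gripper_force: 0.0
```

```bash
python3 -c "
from st import *
st();nearw(look('w14'))"
```

```text
t 13.8 u 0.6157 v 0.0474 z 0.0914 yaw -7.06 Fu -0.15 Fv 0.64 Fz -0.23 w 0.657
180 246 407 161 | 200 225 430 205 | 212 220 437 217 | 218 221 436 215 | 222 280 402 122 |
```

Request:
step_arm(
  targets=[
    {"x":0.002,"y":0,"z":0,"turn":0,"claw":0.06},
    {"x":0.002,"y":0,"z":0,"turn":0,"claw":0.06},
    {"x":0.002,"y":0,"z":0,"turn":0,"claw":0.06},
    {"x":0.002,"y":0,"z":0,"turn":0,"claw":0.06},
    {"x":0.002,"y":0,"z":0,"turn":0,"claw":0.06},
  ],
)

```text
t: 14.48
position: [0.6268, -0.0303, 0.0914]
eef_rot: [[0.992, -0.123, -0.0], [-0.123, -0.992, 0.0], [-0.0, -0.0, -1.0]]
ft_force: [-0.1, -1.0, -0.1]
width: 0.659
gripper_force: 0.1
```

```bash
python3 -c "
from st import *
st();nearw(look('w15'))"
```

```text
t 14.47 u 0.6257 v 0.0474 z 0.0914 yaw -7.06 Fu 0.05 Fv -0.96 Fz -0.08 w 0.659
200 229 426 197 | 212 220 437 217 | 218 251 433 182 | 222 265 404 139 |
```

Still in contact with low force. I keep leaning it over.

Request:
step_arm(
  targets=[
    {"x":0.002,"y":0,"z":0,"turn":0,"claw":0.06},
    {"x":0.002,"y":0,"z":0,"turn":0,"claw":0.06},
    {"x":0.002,"y":0,"z":0.0005,"turn":0,"claw":0.06},
    {"x":0.002,"y":0,"z":0.0005,"turn":0,"claw":0.06},
    {"x":0.002,"y":0,"z":0.0005,"turn":0,"claw":0.06},
    {"x":0.002,"y":0,"z":0.001,"turn":0,"claw":0.06},
  ],
)

```text
t: 15.28
position: [0.6387, -0.0318, 0.0889]
eef_rot: [[0.992, -0.123, 0.0], [-0.123, -0.992, -0.0], [0.0, -0.0, -1.0]]
ft_force: [-0.4, 0.9, -0.5]
width: 0.657
gripper_force: 0.0
```

```bash
python3 -c "
from st import *
st();nearw(look('w16'))"
```

```text
t 15.28 u 0.6377 v 0.0474 z 0.0889 yaw -7.06 Fu -0.54 Fv 0.82 Fz -0.52 w 0.657
200 220 436 216 | 212 220 437 217 | 218 251 404 153 | 222 265 404 139 |
```

Request:
step_arm(
  targets=[
    {"x":0.002,"y":0,"z":0.001,"turn":0,"claw":0.06},
    {"x":0.002,"y":0,"z":0.001,"turn":0,"claw":0.06},
    {"x":0.002,"y":0,"z":0.001,"turn":0,"claw":0.06},
    {"x":0.002,"y":0,"z":0.001,"turn":0,"claw":0.06},
    {"x":0.002,"y":0,"z":0.001,"turn":0,"claw":0.06},
  ],
)

```text
t: 15.95
position: [0.6486, -0.033, 0.0839]
eef_rot: [[0.992, -0.123, -0.0], [-0.123, -0.992, 0.0], [-0.0, -0.0, -1.0]]
ft_force: [0.3, 0.6, -0.5]
width: 0.659
gripper_force: 0.0
```

```bash
python3 -c "
from st import *
st();nearw(look('w17'))"
```

```text
t 15.95 u 0.6477 v 0.0474 z 0.0839 yaw -7.06 Fu 0.24 Fv 0.62 Fz -0.53 w 0.659
140 243 410 167 | 180 245 408 163 | 200 246 406 160 | 212 245 407 162 | 218 246 406 160 | 222 265 405 140 | 228 265 404 139 |
```

The wide blue region has dropped, so it appears to have tipped. I back off and look.

Request:
step_arm(
  targets=[
    {"x":0,"y":0,"z":-0.02,"turn":0,"claw":0.06},
    {"x":-0.02,"y":0,"z":-0.03,"turn":0,"claw":0.06},
    {"x":-0.04,"y":0,"z":-0.02,"turn":0,"claw":0.06},
    {"x":-0.025,"y":0,"z":0,"turn":0,"claw":0.06},
    {"x":0,"y":0,"z":0,"turn":0,"claw":0.06},
  ],
)

```text
t: 16.62
position: [0.5633, -0.0224, 0.1555]
eef_rot: [[0.992, -0.123, 0.001], [-0.123, -0.992, -0.0], [0.001, -0.0, -1.0]]
ft_force: [0.4, -0.3, -0.2]
width: 0.659
gripper_force: 0.0
```

```bash
cat >> st.py <<'E'
def tile(im,s,z):
    h=cv2.cvtColor(im,cv2.COLOR_BGR2HSV)
    m=((h[...,0]>100)&(h[...,0]<130)&(h[...,1]>130)&(h[...,2]>50)).astype(np.uint8)
    m=cv2.morphologyEx(m,cv2.MORPH_CLOSE,np.ones((7,7)))
    cs,_=cv2.findContours(m,0,1)
    for c in cs:
        if cv2.contourArea(c)<3000: continue
        P=cast('wrist',c[:,0,:],z,s)[:,:2];P=(np.c_[P@U,P@V]).astype(np.float32)
        print(c[:,0].min(0),c[:,0].max(0),cv2.boxPoints(cv2.minAreaRect(P)).round(4).tolist())
E
python3 -c "
from st import *
s=st();tile(look('w18'),s,.028)"
```

```text
t 16.62 u 0.5617 v 0.0474 z 0.1555 yaw -7.05 Fu 0.4 Fv -0.23 Fz -0.22 w 0.659
[121 185] [227 264] [[0.46959999203681946, 0.16599999368190765], [0.5339000225067139, 0.13689999282360077], [0.5697000026702881, 0.21610000729560852], [0.5055000185966492, 0.2451999932527542]]
[256  28] [395 142] [[0.6085000038146973, 0.10289999842643738], [0.6086000204086304, -0.01640000008046627], [0.7024000287055969, -0.016300000250339508], [0.7023000121116638, 0.10300000011920929]]
```

View pics/w18.png

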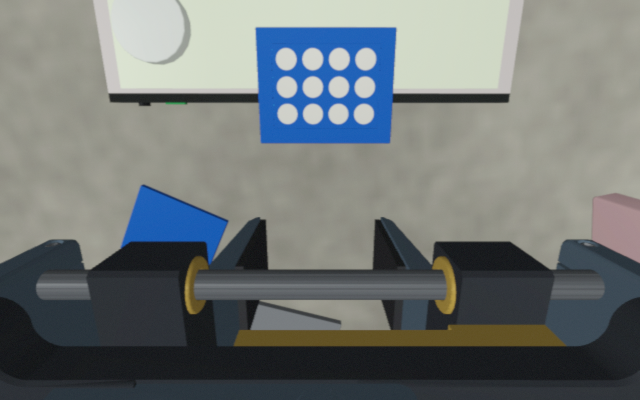

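The tile lies wells-up on the panel, at (256–395, 28–142), square and overhanging the front. I lower the fingers in front of its near edge and slide it.

Request:
step_arm(
  targets=[
    {"x":0,"y":0,"z":0.045,"turn":0,"claw":0.06},
    {"x":0,"y":0,"z":0.045,"turn":0,"claw":0.06},
    {"x":0,"y":0,"z":0.03,"turn":0,"claw":0.06},
    {"x":0,"y":0,"z":0.0115,"turn":0,"claw":0.06},
    {"x":0.01,"y":0,"z":0,"turn":0,"claw":0.06},
    {"x":0.008,"y":0,"z":0,"turn":0,"claw":0.06},
    {"x":0.004,"y":0,"z":0,"turn":0,"claw":0.06},
    {"x":0.003,"y":0,"z":0,"turn":0,"claw":0.06},
  ],
)

```text
t: 17.68
position: [0.5896, -0.0257, 0.0231]
eef_rot: [[0.992, -0.123, 0.001], [-0.123, -0.992, -0.0], [0.001, -0.0, -1.0]]
ft_force: [0.1, -0.0, -0.6]
width: 0.664
gripper_force: 0.0
```

Request:
step_arm(
  targets=[
    {"x":0.003,"y":0,"z":0,"turn":0,"claw":0.06},
    {"x":0.003,"y":0,"z":0,"turn":0,"claw":0.06},
    {"x":0.003,"y":0,"z":0,"turn":0,"claw":0.06},
    {"x":0.003,"y":0,"z":0,"turn":0,"claw":0.06},
    {"x":0.003,"y":0,"z":0,"turn":0,"claw":0.06},
  ],
)

```text
t: 18.3
position: [0.604, -0.0275, 0.0224]
eef_rot: [[0.992, -0.123, 0.0], [-0.123, -0.992, -0.0], [0.0, 0.0, -1.0]]
ft_force: [0.1, -0.0, 0.1]
width: 0.659
gripper_force: 0.4
```

```bash
python3 -c "
from st import *
s=st();tile(look('w19'),s,.028)"
```

```text
t 18.3 u 0.6028 v 0.0474 z 0.0224 yaw -7.06 Fu 0.1 Fv -0.0 Fz 0.07 w 0.659
[203  23] [456 220] [[0.6208999752998352, 0.1023000031709671], [0.6209999918937683, -0.01590000092983246], [0.7164000272750854, -0.015799999237060547], [0.7164000272750854, 0.1023000031709671]]
```

Request:
step_arm(
  targets=[
    {"x":0.003,"y":0,"z":-0.001,"turn":0,"claw":0.06},
    {"x":0.004,"y":0,"z":-0.0005,"turn":0,"claw":0.06},
    {"x":0.004,"y":0,"z":0,"turn":0,"claw":0.06},
    {"x":0.004,"y":0,"z":0,"turn":0,"claw":0.06},
    {"x":0.004,"y":0,"z":0,"turn":0,"claw":0.06},
    {"x":0.004,"y":0,"z":0,"turn":0,"claw":0.06},
    {"x":0.004,"y":0,"z":0,"turn":0,"claw":0.06},
    {"x":0.003,"y":0,"z":0,"turn":0,"claw":0.06},
  ],
)

```text
t: 19.35
position: [0.6339, -0.0312, 0.0239]
eef_rot: [[0.992, -0.123, 0.0], [-0.123, -0.992, -0.0], [0.0, 0.0, -1.0]]
ft_force: [-0.0, 0.6, 1.1]
width: 0.659
gripper_force: 0.3
```

```bash
python3 -c "
from st import *
s=st();tile(look('w20'),s,.028)"
```

```text
t 19.35 u 0.6329 v 0.0474 z 0.0239 yaw -7.06 Fu -0.12 Fv 0.56 Fz 1.12 w 0.659
[204  24] [455 219] [[0.6510000228881836, 0.1023000031709671], [0.6510999798774719, -0.01549999974668026], [0.746399998664856, -0.01549999974668026], [0.746399998664856, 0.1023000031709671]]
```

About 10–11 mm remain; I slow down.

Request:
step_arm(
  targets=[
    {"x":0.002,"y":0,"z":0,"turn":0,"claw":0.06},
    {"x":0.002,"y":0,"z":0,"turn":0,"claw":0.06},
    {"x":0.002,"y":0,"z":0,"turn":0,"claw":0.06},
    {"x":0.001,"y":0,"z":0,"turn":0,"claw":0.06},
    {"x":0.001,"y":0,"z":0,"turn":0,"claw":0.06},
  ],
)

```text
t: 20.02
position: [0.6416, -0.0321, 0.0239]
eef_rot: [[0.992, -0.123, -0.0], [-0.123, -0.992, -0.0], [-0.0, 0.0, -1.0]]
ft_force: [0.4, 0.5, 0.0]
width: 0.656
gripper_force: 0.3
```

Request:
step_arm(
  targets=[
    {"x":0.001,"y":0,"z":0,"turn":0,"claw":0.06},
    {"x":0,"y":0,"z":0,"turn":0,"claw":0.06},
  ],
)

```text
t: 20.27
position: [0.6427, -0.0323, 0.024]
eef_rot: [[0.992, -0.123, 0.0], [-0.123, -0.992, -0.0], [0.0, 0.0, -1.0]]
ft_force: [0.4, 0.8, 0.0]
width: 0.657
gripper_force: 0.0
```

Request:
step_arm(
  targets=[
    {"x":0.001,"y":0,"z":0,"turn":0,"claw":0.06},
    {"x":0,"y":0,"z":0,"turn":0,"claw":0.06},
  ],
)

```text
t: 20.52
position: [0.6436, -0.0324, 0.0239]
eef_rot: [[0.992, -0.123, 0.0], [-0.123, -0.992, -0.0], [0.0, -0.0, -1.0]]
ft_force: [0.2, 0.7, 0.3]
width: 0.66
gripper_force: 0.0
```

Request:
step_arm(
  targets=[
    {"x":0.001,"y":0,"z":0,"turn":0,"claw":0.06},
    {"x":0,"y":0,"z":0,"turn":0,"claw":0.06},
  ],
)

```text
t: 20.78
position: [0.6446, -0.0325, 0.0239]
eef_rot: [[0.992, -0.123, 0.0], [-0.123, -0.992, 0.0], [0.0, -0.0, -1.0]]
ft_force: [0.3, -0.4, -0.0]
width: 0.658
gripper_force: 0.0
```

Request:
step_arm(
  targets=[
    {"x":0.001,"y":0,"z":0,"turn":0,"claw":0.06},
    {"x":0,"y":0,"z":0,"turn":0,"claw":0.06},
  ],
)

```text
t: 21.02
position: [0.6448, -0.0326, 0.0237]
eef_rot: [[0.992, -0.123, -0.002], [-0.123, -0.992, 0.0], [-0.002, 0.0, -1.0]]
ft_force: [-5.2, 0.7, 2.5]
width: 0.654
gripper_force: 2.5
```

```bash
python3 -c "
from st import *
s=st();tile(look('w21'),s,.028)"
```

```text
t 21.02 u 0.6438 v 0.0474 z 0.0237 yaw -7.06 Fu -5.24 Fv 0.06 Fz 2.48 w 0.654
[203  23] [457 219] [[0.6621000170707703, 0.10180000215768814], [0.6621000170707703, -0.015699999406933784], [0.7577000260353088, -0.015599999576807022], [0.7577000260353088, 0.10189999639987946]]
```

The tile is seated against the stop at 5 N. I back off straight, then lift away and check.

Request:
step_arm(
  targets=[
    {"x":-0.003,"y":0,"z":0,"turn":0,"claw":0.06},
    {"x":-0.01,"y":0,"z":0,"turn":0,"claw":0.06},
    {"x":-0.03,"y":0,"z":-0.02,"turn":0,"claw":0.06},
    {"x":-0.03,"y":0,"z":-0.05,"turn":0,"claw":0.06},
    {"x":0,"y":0,"z":-0.05,"turn":0,"claw":0.06},
    {"x":0,"y":0,"z":0,"turn":0,"claw":0.06},
  ],
)

```text
t: 21.82
position: [0.5748, -0.0237, 0.1478]
eef_rot: [[0.992, -0.123, 0.007], [-0.123, -0.992, -0.001], [0.007, -0.0, -1.0]]
ft_force: [0.3, 0.6, -0.5]
width: 0.655
gripper_force: 0.0
```

```bash
python3 -c "
from st import *
s=st();tile(look('w22'),s,.028)"
```

```text
t 21.82 u 0.5733 v 0.0475 z 0.1478 yaw -7.05 Fu 0.22 Fv 0.68 Fz -0.47 w 0.655
[254   0] [398  94] [[0.6620000004768372, 0.10119999945163727], [0.6621000170707703, -0.014800000004470348], [0.7333999872207642, -0.014800000004470348], [0.733299970626831, 0.10119999945163727]]
```

View pics/w22.png

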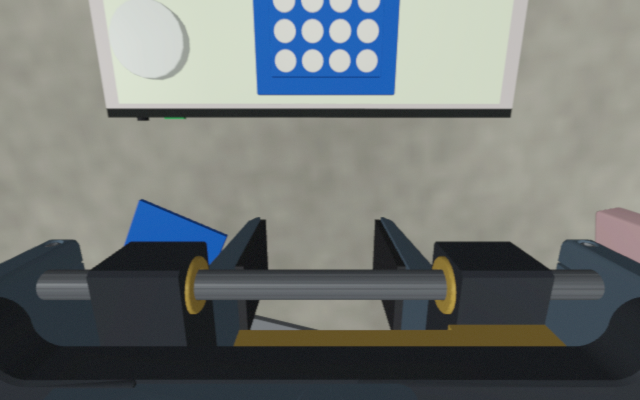

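The tile is still flat, square and wells-up, with its near edge at row 94 behind the trim. The position has not changed after release (near edge u = 0.662), so I hand in.

```bash
python3 -c "
from plant import r
print(r.close_job())"
```

```text
the job is handed in; nothing more can be done
None
```

I flipped the tile wells-up onto the lit panel and slid it square against the back stop; the highest push force I read was 7.8 N. I handed the job in at about 22 s, and the hand-in gave no verdict.

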